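# Set out drilled cores to dry with a gap gauge, then hang the gauge on the spring hook

### The arm

A 7-joint arm with a two-finger parallel gripper is mounted at the origin on the work surface. World frame = base frame: x ahead of the robot, y to its left, z up, the work surface at z = 0. Lengths are in mm, angles in rad, forces in N, time in s.
With the tool pointing down it reaches from about 400 to 850 mm from the base axis. Payload 10.4 kg.
Tool frame: the origin (TCP) lies on the front face of the gripper's body, between the roots of the fingers; the fingertips stand 70 mm ahead of it and the grasp point (between the pads) lies 51 mm ahead of it (robot.grasp_offset is the distance from the TCP to the grasp point, in mm); z points along the fingers, y is the direction in which the jaws open and shut (so a half turn about z gives the same grasp; the last joint's range is limited). The gripper opens to 87 mm and grips with 3 to 60 N. Pads are 19 mm wide; open, the fingers measure 117 mm over their backs; the gripper's body (75 mm by 190 mm) begins 51 mm behind the grasp point.
Start: joints at [1.259, 0.332, -0.065, 1.46, 0.022, 1.35, -0.088], TCP at [178.02, -599.127, 292.276] pointing down, gripper open.
Joint ranges: [-2.6, 2.6], [-0.5, 2.12], [-1.47, 1.34], [0.16, 2.42], [-1.27, 4.41], [0.06, 2.06], [-2.6, 2.6]. Speed limits (rad/s): [2.22, 2.22, 2.79, 2.79, 3.14, 3.14, 3.14].

### API

Orientations are given as a unit quaternion [w, x, y, z].
In Python, from bench import robot gives the robot as it stands. Calls block until the motion is done:
- robot.move_to(position, orientation): joint-space move of the TCP to a pose.
- robot.line_to(position, rotation=None, feed=150, until_force=None): straight line of the TCP; rotation=None keeps the orientation; feed is the mean speed in mm/s. With until_force (N) it stops when the force on the tool has changed by that much, and returns True; else False.
- robot.move_joints(angles): joint-space move.
- robot.set_gripper(opening): finger opening in mm; the grip force is fixed at half the most; returns when the fingers have stopped.
- robot.hold(seconds).
- robot.ik(position, orientation): joint angles nearest the present ones, or None.
- robot.get_state(): the state.
- robot.get_image(name): name is "side" or "top" or "wrist"; returns the picture (384x512x3 uint8, red, green, blue); there is no depth.
- robot.camera_model(name): a dict with "K" (3x3 intrinsics, pixels), "pose" (4x4, takes a point from camera to world coordinates). Camera axes: x right, y up, looking along -z (the intrinsics and any distortion apply to the point x, -y, -z); pixel columns grow to the right and rows downward; lengths in mm; the calibration is good to about 2 mm. A picture is of the moment at which its call begins: read the wrist's pose just before it. camera_model takes no time and is no camera call; for the wrist camera it gives the pose at the moment of the call.
A pose or a line that the arm cannot do raises robot.MotionError and nothing moves.
- robot.sign_off(): hands the job in, once; it reports no verdict.
Trained networks look in the newest picture that a camera, given by its name, has taken for a name from the list of things; names that differ only in an ending like _2 or _b are one class to them, and where a whole thing is asked for, a point or a joint stands for the part that bears it (a point fixed in the world has none). Each returns a list of dicts, best first, with "confidence" (0 to 1); they miss things now and then, are a little off and sometimes report something else, mostly with a low value. They report only what shows in the picture. A call takes as long as a camera call. They do not tell look-alikes from the thing itself.
- robot.find_in(camera, name): "extent" ([left, top, right, bottom] as shares, 0 to 1, of the picture: columns of its width, rows of its height, round what is visible of it).
- robot.silhouettes(camera, name): "region" (384x512 bool, what is visible of it) and "extent" ([left, top, right, bottom] as shares, 0 to 1, of the picture: columns of its width, rows of its height, round what is visible of it).
- robot.tip_of(camera, name): "xy" ([column, row] as shares, 0 to 1, of the picture: columns of its width, rows of its height: a listed point, or the origin of a listed thing).
The state is a dict: "time_s": time; "joints": joint angles; "joint_velocities": joint speeds; "tau": joint torques, N m; "ee_pos": TCP position; "tcp_rot": TCP orientation; "force": force on the tool from outside, world axes, zero at the start; "ft_torque": the same for the moment, N m; "width": finger opening in mm.
Only numpy, scipy, OpenCV 4.12 (cv2) and the standard library are available. Lean on these libraries where they do the work, as an engineer would, in place of code of your own. Each camera call takes 0.05 s, during which the arm holds its last target. There are 200 camera calls.

### The job

Stand the concrete cores from the rubber mat upright in one row along the back lip of the drying tray, shortest next to the upright end stop and then in order of length, setting every gap (the first from the stop) with the 25 mm gap gauge: stand its white tongue in the gap touching the stop or the last core, stand the next core up against it and let go, then step the gauge on. When the row is done, stand the gauge on the bench beside the spring retractor, pull the sprung hook down and over to it, catch it under the gauge's handle and let it up, so that the gauge hangs clear of the bench; leave the steel sleeve and the wash bottle where they are.

Things in the scene. Friction and masses are not known exactly. Their poses are not given: they have to be found in the camera images.
- tray: Fixed sheet-metal drying tray: floor 6 mm thick, x -141 to +34, y -177 to +133 mm. Origin at bench level on the row line (where core centres go). At +x a back lip 18 mm above the floor, inner face at x = +28 mm: a core against it is centred at x = +3 (-12 to +6 will do). The end stop is at y = -132 mm; the -x and +y sides are open.
- tray_stop (a point): Point on the inner face of the tray's end stop (upright plate 40 mm high above the floor, 6 mm thick, x -40 to +34 mm), on the row line at the level of the tray floor (6 mm above the bench); axes as the tray's. The row grows from here to +y.
- mat: Ribbed black rubber mat, 210 mm square, 4 mm thick, fixed on the bench, on which the cores stand at first, 85 mm or more between centres; origin at the centre of its underside.
- gauge: Loose gap gauge, about 420 g: aluminium foot (x -42 to +42 mm, 64 wide in y, 20 high) and white plastic tongue (x +42 to +112, 25 mm thick in y, 20 high); over the foot a D handle on two 8 x 12 mm posts at x = -13 and +35. Origin at the underside, mid foot; x to the tongue. Centre of mass x = 11, below the handle. With its origin 100 mm in front (-x) of the row line the tongue crosses the row.
- gauge_bar (a point): Centre of the gauge's black handle bar: 56 mm along x, 14 mm wide in y, 16 mm high (underside 78 mm, top 94 mm above the gauge's underside); at (11, 0, 86) mm of the gauge. Below the bar is a clear window 58 mm high and 40 mm long, open in y.
- post: Fixed bench post whose arm (0.67 m up) carries the spring retractor. Origin on the bench straight below the hook, z up; the post (32 mm thick, foot 140 x 160 x 12 mm) stands at x = +270 mm. The retractor is a grey tube 34 mm thick, lower end 340 mm above the bench, hung from a pivot 640 mm above the origin: it swings freely to the post's +-y by up to 0.25 rad.
- hook (a joint): How far the hook is drawn out of the tube, m: 0 fully up, range 0 to 0.16, downwards. A spring pulls it up: about 3 N net at 0, plus 50 N/m; damped 12 N s/m. With the gauge on it hangs at about 0.02 to 0.05.
- hook_grip (a point): Grip point on the hook's round pull handle: a bar 14 mm thick along x that sticks out of the hook's block to the post's -x, from 13 to 98 mm from the tube's axis, with a 20 mm ball at its end. This point is 70 mm from the axis, 106 mm above the hook's seat, 0.27 m above the bench when up.
- hook_seat (a point): Where a load rests in the hook, on the tube's axis, 0.164 m above the bench when up, 0.476 m below the pivot. Hook of 8 mm round wire in the post's y-z plane: shank at y = -18 mm, up to 70 mm above the seat; bottom 8 mm below the seat; point at y = +22 mm, its top 23 mm above the seat. It opens to the post's +y: a bar along x enters there over the point.
- sleeve: Empty steel sleeve, a tube 62 mm across and 110 mm high; leave it alone. Origin at the centre of its underside.
- wash: White plastic wash bottle 64 mm across, 170 mm high; leave it alone. Origin at the centre of its underside.
- core1: Grey concrete drill core, a plain cylinder 50 mm in diameter and 75 mm long, about 345 g, standing upright; origin at the centre of its underside, z up along it. May be absent.
- core2: Grey concrete drill core, a plain cylinder 50 mm in diameter and 95 mm long, about 438 g, standing upright; origin at the centre of its underside, z up along it. May be absent.
- core3: Grey concrete drill core, a plain cylinder 50 mm in diameter and 115 mm long, about 530 g, standing upright; origin at the centre of its underside, z up along it. May be absent.
- core4: Grey concrete drill core, a plain cylinder 50 mm in diameter and 135 mm long, about 622 g, standing upright; origin at the centre of its underside, z up along it. May be absent.
Not all that is in view belongs to the job. What is shaped like the gauge but orange or pink is not meant.

How it is judged:
By the outcome, as a careful person would: the job done as asked, in the order asked, and still so for the second after the job is handed in, with the robot touching nothing.
Of core1, core2, core3, core4 only 2 to 3 are there at a start; the rules pass over those that are not, and their reading is None.
At some moment in a run one of gauge may be knocked a few centimetres aside while the robot is not near it.
Once in a run the grip may slacken for a moment while it holds something.
It also fails if it takes over 210 s, if anything falls off the work surface, if the arm or the gripper's body presses on something with over 40 N, if the wrist force passes 120 N, or if a joint passes its speed limit or range.

## Working session

There is one attempt and no reset: what is moved stays moved. The work goes in short steps, each a Python script; the robot and the scene stay as the last script left them, time stands still between calls to the robot, and variables do not carry over. Pictures are saved under pics/ and viewed, about 12 in all and at most 16, crops included, and the job is handed in when it is done.

```bash
ls; mkdir -p pics; python3 - <<'E'
from bench import robot
import cv2,numpy as np
for c in ("side","top"):
    im=robot.get_image(c); cv2.imwrite(f"pics/{c}0.png",im[:,:,::-1])
    m=robot.camera_model(c); print(c,np.round(m["K"],1).tolist(),np.round(m["pose"],3).tolist(),[k for k in m])
    for n in ("tray","tray_stop","mat","gauge","gauge_bar","post","hook_seat","hook_grip","sleeve","wash","core1","core2","core3","core4"):
        r=robot.tip_of(c,n); print(n,[(round(d["xy"][0]*512,1),round(d["xy"][1]*384,1),round(d["confidence"],2)) for d in r[:4]])
s=robot.get_state();print(s["time_s"],s["tcp_rot"],s["force"],s["width"])
E
```

```text
pics
side [[390.8, 0.0, 258.0], [0.0, 390.8, 192.7], [0.0, 0.0, 1.0]] [[-0.91, 0.226, -0.347, -26.94], [-0.414, -0.475, 0.776, 986.235], [0.011, 0.85, 0.526, 926.82], [0.0, 0.0, 0.0, 1.0]] ['K', 'pose']
tray [(195.7, 236.8, 0.79), (206.5, 287.5, 0.69)]
tray_stop [(218.2, 219.6, 0.64), (255.4, 250.0, 0.45), (204.0, 310.1, 0.33)]
mat [(202.8, 308.0, 0.73)]
gauge [(350.4, 219.9, 0.91), (254.2, 252.2, 0.81), (294.9, 336.2, 0.74), (314.3, 232.8, 0.71)]
gauge_bar [(352.2, 198.1, 0.84), (311.2, 214.9, 0.83), (296.3, 318.3, 0.65), (254.8, 235.1, 0.59)]
post []
hook_seat [(269.9, 162.1, 0.68)]
hook_grip [(286.1, 145.3, 0.65)]
sleeve [(127.9, 300.6, 0.96)]
wash [(261.7, 177.6, 0.84)]
core1 [(200.5, 326.4, 0.92), (208.7, 288.2, 0.88)]
core2 [(200.5, 326.4, 0.92), (208.7, 288.2, 0.88)]
core3 [(200.5, 326.4, 0.92), (208.7, 288.2, 0.88)]
core4 [(200.5, 326.4, 0.92), (208.7, 288.2, 0.88)]
top [[441.2, 0.0, 252.6], [0.0, 441.2, 188.0], [0.0, 0.0, 1.0]] [[-0.018, 0.985, -0.173, 160.281], [-1.0, -0.018, 0.0, -80.969], [-0.003, 0.173, 0.985, 1648.858], [0.0, 0.0, 0.0, 1.0]] ['K', 'pose']
tray [(226.9, 133.3, 0.66)]
tray_stop [(261.1, 133.4, 0.94)]
mat [(156.0, 186.4, 0.93)]
gauge [(233.8, 194.8, 0.97), (156.5, 262.7, 0.97), (288.6, 233.3, 0.83), (334.5, 266.6, 0.72)]
gauge_bar [(336.3, 260.0, 0.95), (150.1, 265.7, 0.85), (231.2, 194.6, 0.72), (286.3, 227.6, 0.67)]
post []
hook_seat [(341.7, 161.1, 0.62)]
hook_grip [(346.6, 170.5, 0.6)]
sleeve []
wash [(365.0, 141.9, 0.56)]
core1 [(135.6, 195.7, 0.78), (171.9, 176.9, 0.78)]
core2 [(135.6, 195.7, 0.78), (171.9, 176.9, 0.78)]
core3 [(135.6, 195.7, 0.78), (171.9, 176.9, 0.78)]
core4 [(135.6, 195.7, 0.78), (171.9, 176.9, 0.78)]
1.5 [2.15337057e-05 9.89591640e-01 1.43904086e-01 1.08849700e-05] [ 0.28527537  0.75016232 -0.64165766] 87.06256933179264
```

```bash
python3 - <<'E'
import cv2,numpy as np
for c in ("side","top"):
    im=cv2.imread(f"pics/{c}0.png"); cv2.imwrite(f"pics/{c}0b.png",cv2.resize(im,(800,600),interpolation=cv2.INTER_CUBIC))
E
```

```text
(no output)
```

View pics/side0b.png

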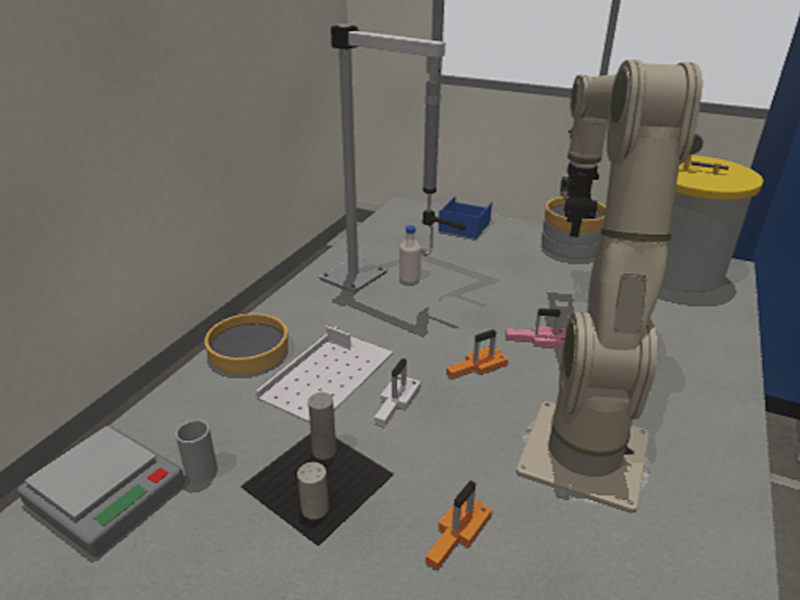

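View pics/top0b.png

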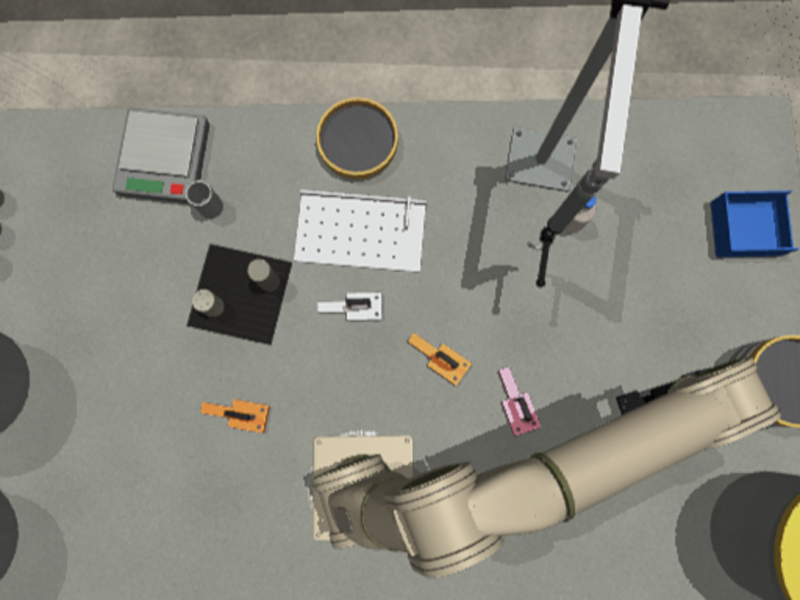

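Two cores are on the mat (side view, about (320,425) and (313,490)/800). The white gauge is at top (350,306), with its tongue to +y. The tray is at (360,230) with its stop on the right, and the hook is near (545,240).

```bash
cat > h.py <<'E'
from bench import robot
import numpy as np, cv2
from scipy.spatial.transform import Rotation as R
from scipy.optimize import least_squares
M={}
def cam(c):
    m=robot.camera_model(c); return np.array(m["K"]),np.array(m["pose"])
def proj(c,P,KT=None):
    K,T=KT or cam(c); P=np.atleast_2d(P); q=(P-T[:3,3])@T[:3,:3]; q=q*[1,-1,-1]
    return (q@K.T)[:,:2]/q[:,2:3]
def plane(c,uv,z,KT=None):
    K,T=KT or cam(c); uv=np.atleast_2d(uv)
    d=np.c_[uv,np.ones(len(uv))]@np.linalg.inv(K).T*[1,-1,-1]; d=d@T[:3,:3].T
    s=(z-T[2,3])/d[:,2]; return T[:3,3]+s[:,None]*d
def tri(pairs):
    "pairs of (cam,uv[,KT])"
    A=np.zeros((3,3));b=np.zeros(3)
    for c,uv,*k in pairs:
        K,T=k[0] if k else cam(c); d=np.linalg.inv(K)@[uv[0],uv[1],1]*[1,-1,-1]; d=T[:3,:3]@d; d/=np.linalg.norm(d)
        Pm=np.eye(3)-np.outer(d,d); A+=Pm; b+=Pm@T[:3,3]
    return np.linalg.solve(A,b)
def down(yaw,tilt=0):
    "tool z down, tool x at yaw in world (jaws open at yaw-90)"
    q=(R.from_euler('z',yaw)*R.from_euler('x',np.pi)).as_quat(); return np.array([q[3],q[0],q[1],q[2]])
E
python3 - <<'E'
from h import *
s=.64
print("mat",plane("top",(156,186.4),0),plane("side",(202.8,308),0))
print("stop",plane("top",(261.1,133.4),6),plane("side",(218.2,219.6),6))
print("gauge",plane("top",(233.8,194.8),0),plane("side",(254.2,252.2),0))
print("bar",plane("top",(231.2,194.6),86),plane("side",(254.8,235.1),86))
print("seat",tri([("top",(341.7,161.1)),("side",(269.9,162.1))]))
print("grip",tri([("top",(346.6,170.5)),("side",(286.1,145.3))]))
for t in((135.6,195.7),(171.9,176.9)):print("core",plane("top",t,4))
for t in((200.5,326.4),(208.7,288.2)):print("core s",plane("side",t,4))
tray=np.array([(301,191),(427,202),(418,271),(294,261)])*s
print("traycorners",plane("top",tray,6))
print("matcorners",plane("top",np.array([(209,244),(291,262),(271,344),(187,326)])*s,4))
print("gauge tip/foot",plane("top",np.array([(317,307),(346,307),(382,306)])*s,20))
# silhouettes of cores/gauge
for c in("top","side"):
  for n in ("core1","gauge"):
    for i,d in enumerate(robot.silhouettes(c,n)):
      e=np.array(d["extent"])*[512,384,512,384]; print(c,n,i,np.round(e,1),round(d["confidence"],2)); np.save(f"sil_{c}_{n}_{i}.npy",d["region"])
print("post foot",plane("top",np.array([(514,129),(577,137),(571,190),(507,182)])*s,12))
print("sleeve",plane("top",np.array([(199,193)])*s,110),"wash",plane("side",np.array([(410,282)])*s,0))
E
```

```text
mat [[463.63534467 285.57052486   0.        ]] [[4.59539630e+02 2.98503732e+02 1.13686838e-13]]
stop [[ 663.40104956 -117.91176786    6.        ]] [[ 639.50856011 -116.49498667    6.        ]]
gauge [[425.97659174  -9.69362801   0.        ]] [[427.12676878  -3.19004681   0.        ]]
bar [[413.01373693  -4.09069341  86.        ]] [[421.3435702    5.47017211  86.        ]]
seat [ 521.60383566 -387.78855831  163.08218798]
grip [ 460.20655667 -384.6197722   256.65696074]
core [[428.58931736 361.03822425   4.        ]]
core [[498.54370373 224.911229     4.        ]]
core s [[427.74474873 362.97872876   4.        ]]
core s [[483.06791933 223.14153833   4.        ]]
traycorners [[ 713.30571934  147.00844798    6.        ]
 [ 679.08061849 -165.39652823    6.        ]
 [ 504.94155996 -139.00959332    6.        ]
 [ 535.3792134   163.03566931    6.        ]]
matcorners [[582.41100936 372.46897794   4.        ]
 [533.46680061 170.64612902   4.        ]
 [333.37969303 216.81758377   4.        ]
 [380.41299742 419.5015528    4.        ]]
gauge tip/foot [[418.48329483 105.05728116  20.        ]
 
[... 283 characters left out ...]
3.8 207.3] 0.65
top gauge 3 [264.3 216.6 300.2 246.6] 0.65
top gauge 4 [337.9 147.  354.5 183.4] 0.53
side core1 0 [190.  295.6 209.4 334.9] 0.76
side core1 1 [193.5 251.9 215.  296.2] 0.63
side core1 2 [155.8 278.9 251.6 350.1] 0.19
side gauge 0 [236.9 228.  268.7 273.8] 0.94
side gauge 1 [284.5 213.4 323.2 243. ] 0.9
side gauge 2 [321.8 198.8 360.4 225.7] 0.85
side gauge 3 [273.3 308.4 314.  364.4] 0.81
post foot [[ 864.00585411 -388.77563365   12.        ]
 [ 839.76080169 -545.74152599   12.        ]
 [ 701.45372652 -522.11116948   12.        ]
 [ 725.07821975 -364.79245966   12.        ]]
sleeve [[677.85198712 370.10753656 110.        ]] wash [[ 610.81156275 -490.70801526    0.        ]]
```

```bash
cat >> h.py <<'E'
import pickle
def shot(tag,view=True):
    KT=cam("wrist"); im=robot.get_image("wrist"); cv2.imwrite(f"pics/{tag}.png",im[:,:,::-1]); pickle.dump(KT,open(f"{tag}.pkl","wb")); return KT,im
def st(): 
    s=robot.get_state(); return dict(t=round(s["time_s"],1),p=np.round(s["ee_pos"],1).tolist(),f=np.round(s["force"],1).tolist(),w=round(s["width"],1))
E
python3 - <<'E'
from h import *
robot.line_to([125,-410,330],feed=250)
print(st())
for y in (np.pi/2,-np.pi/2,0,np.pi,-.1,-.2): 
    for p in ([420,-10,140],[563,-100,150],[460,-385,300],[536,-310,150]): 
        j=robot.ik(p,down(y)); print(round(y,2),p,None if j is None else np.round(j,2).tolist())
for tag,p in (("w_gauge",[420,0,330]),("w_tray",[560,10,400]),("w_mat",[450,270,330])):
    robot.move_to(p,down(0)); robot.hold(.2); shot(tag); print(tag,st())
    for n in ("gauge_bar","gauge","tray_stop","tray","core1"):
        print(n,[(round(d["xy"][0]*512,1),round(d["xy"][1]*384,1),round(d["confidence"],2)) for d in robot.tip_of("wrist",n)[:4]])
K,T=cam("wrist"); print(np.round(K,1).tolist(),np.round(T,2).tolist())
a=[cv2.resize(cv2.imread(f"pics/{t}.png"),(400,300)) for t in("w_gauge","w_tray","w_mat")]+[np.zeros((300,400,3),np.uint8)]
cv2.imwrite("pics/m1.png",np.vstack([np.hstack(a[:2]),np.hstack(a[2:])]))
E
```

```text
{'t': 2.6, 'p': [125.2, -410.7, 329.9], 'f': [0.8, -0.8, -0.8], 'w': 87.1}
1.57 [420, -10, 140] [0.81, 0.12, -0.92, 2.11, 0.11, 0.96, -0.17]
1.57 [563, -100, 150] [0.77, 0.47, -0.83, 1.73, 0.38, 1.11, -0.18]
1.57 [460, -385, 300] [0.92, 0.3, -0.37, 1.5, 0.11, 1.36, 0.54]
1.57 [536, -310, 150] [0.83, 0.48, -0.49, 1.62, 0.24, 1.11, 0.28]
-1.57 [420, -10, 140] None
-1.57 [563, -100, 150] [-0.78, 0.62, 1.16, 1.81, -0.63, 1.14, -2.55]
-1.57 [460, -385, 300] [-0.23, 0.47, 1.16, 1.57, -0.44, 1.4, -2.17]
-1.57 [536, -310, 150] [-0.36, 0.74, 1.16, 1.68, -0.72, 1.21, -2.16]
0 [420, -10, 140] [1.0, 0.16, -1.12, 2.1, 0.18, 0.97, -1.79]
0 [563, -100, 150] [0.74, 0.46, -0.79, 1.73, 0.36, 1.1, -1.74]
0 [460, -385, 300] [0.98, 0.31, -0.44, 1.5, 0.13, 1.36, -1.05]
0 [536, -310, 150] [0.88, 0.49, -0.56, 1.61, 0.28, 1.12, -1.32]
3.14 [420, -10, 140] [0.58, 0.09, -0.68, 2.12, 0.07, 0.96, 1.44]
3.14 [563, -100, 150] [0.55, 0.4, -0.55, 1.74, 0.23, 1.07, 1.49]
3.14 [460, -385, 300] [0.91, 0.3, -0.36, 1.51, 0.1, 1.36, 2.12]
3.14 [536, -310, 150] [0.8, 0.47, -0.44, 1.62, 0.22, 1.1, 1.87]
-0.1 [420, -10, 140]
[... 605 characters left out ...]
77.4, 0.78)]
gauge [(265.8, 162.0, 0.88)]
tray_stop []
tray []
core1 [(69.6, 106.7, 0.71)]
w_tray {'t': 6.1, 'p': [559.3, 10.1, 400.3], 'f': [0.4, -0.4, 0.8], 'w': 86.8}
gauge_bar [(260.5, 267.9, 0.63)]
gauge [(271.8, 244.2, 0.95), (261.3, 270.7, 0.3)]
tray_stop [(347.0, 89.0, 0.98)]
tray [(251.6, 76.4, 0.69)]
core1 [(115.8, 205.3, 0.66)]
w_mat {'t': 7.7, 'p': [450.7, 269.2, 330.1], 'f': [0.2, 0.4, 0.2], 'w': 87.0}
gauge_bar []
gauge [(476.7, 185.0, 0.69)]
tray_stop []
tray []
core1 [(295.4, 133.9, 0.83), (187.3, 177.5, 0.81)]
[[338.6, 0.0, 258.1], [0.0, 338.6, 192.9], [0.0, 0.0, 1.0]] [[-0.0, 0.97, 0.24, 515.17], [-1.0, -0.0, -0.0, 269.13], [-0.0, -0.24, 0.97, 421.75], [0.0, 0.0, 0.0, 1.0]]
```

View pics/m1.png

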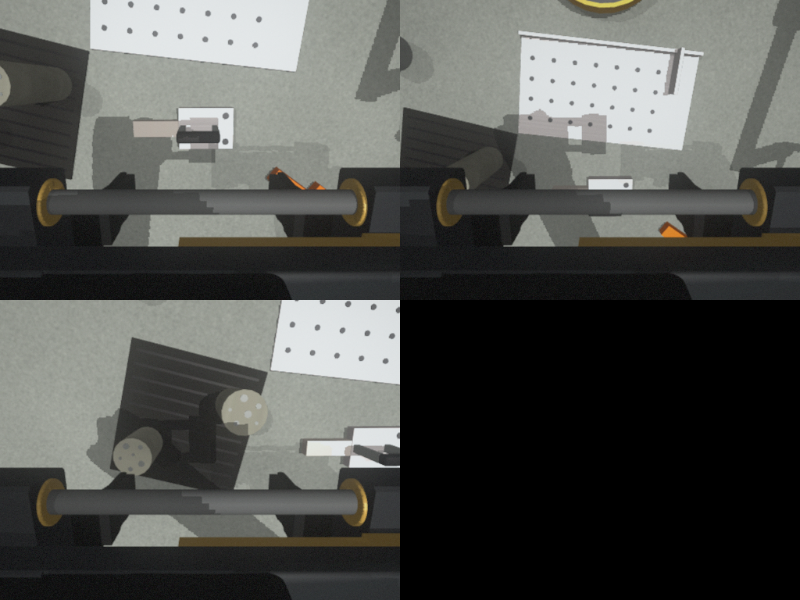

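```bash
python3 - <<'E'
from h import *
g,t,m=[pickle.load(open(f"{n}.pkl","rb")) for n in("w_gauge","w_tray","w_mat")]
P=lambda uv,z,KT: np.round(plane(0,np.array(uv)*1.28,z,KT)[0],1)
print("FR",P((283,150),6,t),P((297,72),6,g)); print("FL",P((270,70),6,m),P((90,50),6,g)); print("BL lip",P((119,31),24,t),"BR",P((302,53),24,t))
print("stop pt",plane(0,(347,89),6,t),"tray",plane(0,(251.6,76.4),0,t))
print("stop top corners",P((280,47),46,t),P((266,92),46,t))
print("gauge bar",plane(0,(250.7,177.4),86,g),"orig",plane(0,(265.8,162),0,g))
print("bar top ends",P((177,131.5),94,g),P((219.5,131.5),94,g),"foot top corners",P((177,108),20,g),P((233,108),20,g),P((233,149),20,g),"tongue end", P((133,121),20,g),P((133,137),20,g))
for uv in((295.4,133.9),(187.3,177.5)): print("core base",plane(0,uv,4,m)[0])
for name,uv in(("R",(244,112)),("L",(134,156))):
    for h in(75,95,115,135): print(name,h,P(uv,h+4,m))
# fit cores by silhouettes in side+wrist
robot.get_image("wrist")
KTw=cam("wrist")
obs=[]
for c,KT in(("wrist",KTw),("side",cam("side")),("top",cam("top"))):
    for d in robot.silhouettes(c,"core1"): obs.append((c,KT,d["region"],d["confidence"])); print(c,np.round(np.array(d["extent"])*[512,384,512,384],1),d["confidence"])
th=np.linspace(0,2*np.pi,40,endpoint=False)
def mask(KT,x,y,h):
    P=np.array([[x+25*np.cos(a),y+25*np.sin(a),z] for a in th for z in(4,4+h)])
    uv=proj(0,P,KT); im=np.zeros((384,512),np.uint8); cv2.fillConvexPoly(im,np.round(cv2.convexHull(uv.astype(np.float32))*16).astype(np.int32),1,shift=4); return im>0
for x0,y0 in((490,224),(428,361)):
    best=[]
    sel=[]
    for c,KT,r,cf in obs:
        mm=mask(KT,x0,y0,100); i=(mm&r).sum()/max(1,(mm|r).sum())
        if i>.35: sel.append((KT,r))
    for h in(75,95,115,135):
        f=lambda p:-sum((mask(KT,p[0],p[1],h)&r).sum()/(mask(KT,p[0],p[1],h)|r).sum() for KT,r in sel)
        from scipy.optimize import minimize
        o=minimize(f,[x0,y0],method="Nelder-Mead",options=dict(initial_simplex=[[x0,y0],[x0+8,y0],[x0,y0+8]],xatol=.3,fatol=1e-3)); best.append((round(o.fun/len(sel),3),h,np.round(o.x,1)))
    print(len(sel),sorted(best,key=lambda b:b[0]))
E
```

```text
FR [ 505.7 -145.2    6. ] [ 504.5 -145.     6. ]
FL [538.3 165.4   6. ] [536.2 164.    6. ]
BL lip [711.  144.2  24. ] BR [ 677. -159.   24.]
stop pt [[ 651.54759723 -113.51122947    6.        ]] tray [[668.54762115  17.69341802   0.        ]]
stop top corners [ 683.5 -115.4   46. ] [613.9 -97.2  46. ]
gauge bar [[418.3492476    6.38308828  86.        ]] orig [[420.91335845 -10.70453653   0.        ]]
bar top ends [429.   29.8  94. ] [429.  -23.5  94. ] foot top corners [452.2  36.   20. ] [452.  -48.3  20. ] [388.6 -50.   20. ] tongue end [432.6 103.4  20. ] [407.9 105.   20. ]
core base [486.82311981 222.99569882   4.        ]
core base [433.06003784 357.59917862   4.        ]
R 75 [482.6 213.8  79. ]
R 95 [484.6 217.   99. ]
R 115 [486.5 220.2 119. ]
R 135 [488.5 223.3 139. ]
L 75 [424.3 359.3  79. ]
L 95 [429.7 354.   99. ]
L 115 [435.  348.7 119. ]
L 135 [440.4 343.4 139. ]
wrist [274.5 110.9 343.8 173.9] 0.64
side [190.  295.6 209.4 334.9] 0.76
side [193.5 251.9 215.  296.2] 0.63
side [155.8 278.9 251.6 350.1] 0.19
top [160.3 164.  178.  183.7] 0.57
top [123.  188.3 144.2 202.4] 0.51
3 [(np.float64(-0.911), 135, array([488.4, 223.7])), (np.float64(-0.867), 115, array([488. , 223.5])), (np.float64(-0.78), 95, array([488.3, 224. ])), (np.float64(-0.689), 75, array([488.3, 224.7]))]
2 [(np.float64(-0.875), 95, array([428.6, 357.7])), (np.float64(-0.84), 75, array([427.7, 361.1])), (np.float64(-0.776), 115, array([428. , 361.1])), (np.float64(-0.699), 135, array([427.9, 358.9]))]
```

```bash
cat >> h.py <<'E'
YT=-0.1030; TO=np.array([663.5,17.2]); STOP=-132.
def tray(x,y,z): c,s=np.cos(YT),np.sin(YT); return np.array([TO[0]+c*x-s*y,TO[1]+s*x+c*y,z])
G=51
E
python3 - <<'E'
from h import *
print("yaw tool options", robot.ik(tray(-87,STOP+12.5,143),down(YT)))
robot.move_to([420.4,4,230],down(np.pi/2))
robot.line_to([420.4,4,137],feed=120,until_force=8); print(st())
robot.set_gripper(8); print(st())
robot.line_to([420.4,4,230],feed=120); print(st())
robot.move_to(tray(-87,STOP+12.5+12,230),down(YT)); print(st())
shot("g1")
cv2.imwrite("pics/g1v.png",cv2.imread("pics/g1.png"))
E
```

```text
yaw tool options [ 0.88135065  0.56238078 -1.01529166  1.73030836  0.52035084  1.1461487
 -1.96209429]
{'t': 11.5, 'p': [420.8, 4.0, 137.5], 'f': [0.3, -0.1, 0.4], 'w': 87.2}
{'t': 12.7, 'p': [420.4, 4.0, 137.0], 'f': [0.3, -0.1, -0.3], 'w': 13.5}
{'t': 13.6, 'p': [419.9, 4.0, 229.4], 'f': [-0.5, -0.5, -4.2], 'w': 13.7}
{'t': 15.2, 'p': [565.8, -80.6, 229.7], 'f': [-0.2, -0.0, -4.2], 'w': 13.4}
```

View pics/g1v.png

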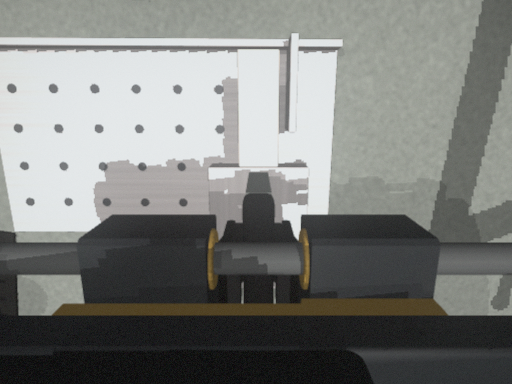

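The gauge is held with its tongue (columns 238–278) parallel to the stop (column 293). Next I lower it and slide it against the stop.

```bash
python3 - <<'E'
from h import *
y0=STOP+12.5
robot.line_to(tray(-87,y0+12,160),feed=100)
c=robot.line_to(tray(-87,y0+12,138),feed=20,until_force=3); print("down",c,st()); z=robot.get_state()["ee_pos"][2]
robot.line_to(tray(-87,y0+12,z+1.5),feed=20); robot.hold(.2)
c=robot.line_to(tray(-87,y0-8,z+1.5),feed=15,until_force=3); s=robot.get_state()["ee_pos"]; print("slide",c,st())
d=np.array(s[:2])-TO; loc=np.array([np.cos(YT)*d[0]+np.sin(YT)*d[1],-np.sin(YT)*d[0]+np.cos(YT)*d[1]]); print("tray local",loc,"expect",y0)
robot.line_to([s[0],s[1],z-2],feed=15,until_force=3); print(st())
robot.set_gripper(40); print(st())
p=robot.get_state()["ee_pos"]; 
robot.line_to([p[0],p[1],230],feed=120); robot.hold(.1)
np.save("gpos1.npy",np.array([s[0],s[1],z]))
shot("g2"); cv2.imwrite("pics/g2v.png",cv2.imread("pics/g2.png"))
E
```

```text
down True {'t': 16.9, 'p': [565.3, -80.8, 144.1], 'f': [1.6, -0.3, -2.3], 'w': 13.8}
slide True {'t': 18.2, 'p': [564.1, -92.7, 144.9], 'f': [-0.6, 1.8, -2.8], 'w': 13.5}
tray local [ -87.55197678 -119.56280515] expect -119.5
{'t': 18.4, 'p': [564.0, -92.0, 143.9], 'f': [-1.7, -0.2, 6.3], 'w': 13.6}
{'t': 19.1, 'p': [563.5, -91.7, 143.1], 'f': [-0.4, 0.1, -0.6], 'w': 40.2}
```

View pics/g2v.png

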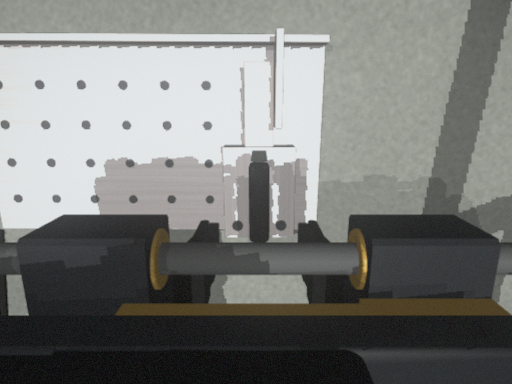

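The gauge stands in front of the stop with its tongue against it (columns 245–270, stop at 275). Next is the shorter core.

```bash
cat >> h.py <<'E'
def loc(p): 
    d=np.array(p[:2])-TO; c,s=np.cos(YT),np.sin(YT); return np.round([c*d[0]+s*d[1],-s*d[0]+c*d[1]],1)
def pick(xy,h,yaw,zup):
    robot.move_to([*xy,zup],down(yaw)); c=robot.line_to([*xy,4+h+G],feed=120,until_force=6); print("desc",c,st())
    robot.set_gripper(30); print(st()); robot.line_to([*xy,zup],feed=150); print(st())
E
python3 - <<'E'
from h import *
yaw=YT+np.pi/2
print(robot.ik([428.5,359,115],down(yaw)) is not None)
pick((428.5,359),60,yaw,260)
robot.move_to(tray(-1,-70,260),down(yaw)); robot.hold(.1); print(st())
shot("c1"); robot.get_image("side"); robot.get_image("top")
for c,z in(("top",86),("side",86)):
    print(c,[(loc(plane(c,np.array(d["xy"])*[512,384],86)[0]),round(d["confidence"],2)) for d in robot.tip_of(c,"gauge_bar")])
a=[cv2.imread("pics/c1.png"),robot.get_image("side")[:,:,::-1]]
cv2.imwrite("pics/c1v.png",np.hstack([cv2.resize(x,(400,300)) for x in a]))
E
```

```text
True
desc True {'t': 22.7, 'p': [428.3, 359.8, 169.4], 'f': [-0.7, -4.4, 13.1], 'w': 40.3}
{'t': 23.2, 'p': [426.2, 360.5, 169.9], 'f': [-10.0, -1.5, 22.8], 'w': 30.2}
{'t': 23.9, 'p': [428.5, 358.5, 258.9], 'f': [-0.1, -0.3, 0.4], 'w': 29.7}
{'t': 25.8, 'p': [655.1, -50.7, 260.2], 'f': [-0.2, -0.3, 0.7], 'w': 30.0}
top [(array([-512.7,  207.8]), 0.85), (array([-140.7, -108.6]), 0.72), (array([-446. , -437.7]), 0.7), (array([-335.9, -259. ]), 0.56)]
side [(array([-138.6, -122.2]), 0.95), (array([-452.5, -434.8]), 0.91), (array([-361.4, -253.6]), 0.64), (array([-518.3,  207.5]), 0.59), (array([-87.3, 402.4]), 0.22)]
```

View pics/c1v.png

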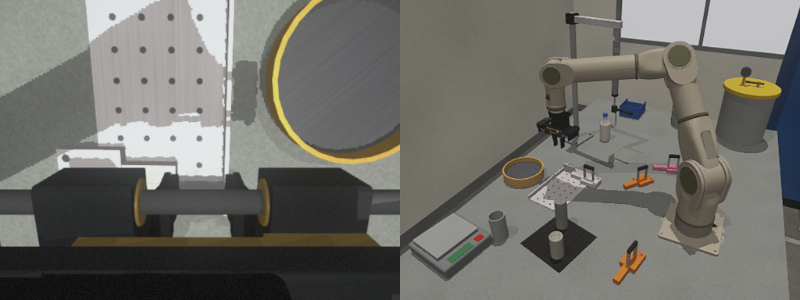

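The gripper was only open 40 mm, so it touched the core's top. Contact height gives a length of 95 mm (core2), and it is still standing. The gauge has also been knocked about 50 mm towards -x, so I look closely and reseat it.

```bash
python3 - <<'E'
from h import *
robot.set_gripper(87)
robot.move_to(tray(-160,-110,300),down(YT)); robot.hold(.2); KT,im=shot("k1"); print(st())
for n,z in(("gauge_bar",92),("gauge",6)):
    print(n,[(loc(plane(0,np.array(d["xy"])*[512,384],z,KT)[0]),round(d["confidence"],2)) for d in robot.tip_of("wrist",n)])
E
```

```text
{'t': 28.6, 'p': [493.3, -75.5, 299.9], 'f': [-0.9, 0.3, 0.8], 'w': 86.8}
gauge_bar [(array([-135.3, -114.6]), 0.68)]
gauge []
```

View pics/k1.png

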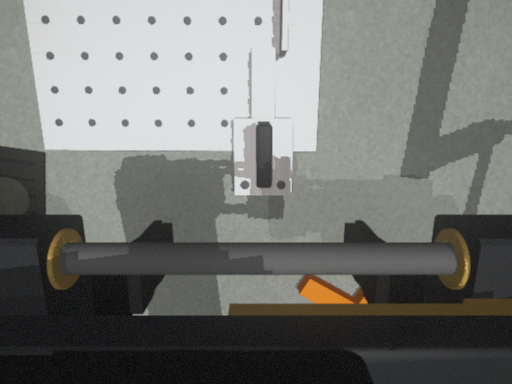

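The gauge is at px (264,155), flat and still aligned with the tray, overhanging its front edge. I'll re-pick it and reseat it.

```bash
cat >> h.py <<'E'
def pickg(x,y,ztcp,zup=230,yaw=None):
    q=down(YT if yaw is None else yaw); robot.move_to(tray(x,y,zup),q); c=robot.line_to(tray(x,y,ztcp),feed=120,until_force=8); print("desc",c,st())
    robot.set_gripper(8); print(st()); robot.line_to(tray(x,y,zup),feed=120); print(st())
def placeg(x,ycontact,zup=230,start=12,op=40):
    robot.move_to(tray(x,ycontact+start,zup),down(YT)); robot.line_to(tray(x,ycontact+start,155),feed=120)
    c=robot.line_to(tray(x,ycontact+start,137),feed=20,until_force=3); print("down",c,st()); z=robot.get_state()["ee_pos"][2]
    robot.line_to(tray(x,ycontact+start,z+1.5),feed=20); robot.hold(.2)
    c=robot.line_to(tray(x,ycontact-8,z+1.5),feed=15,until_force=4); s=np.array(robot.get_state()["ee_pos"]); print("slide",c,st(),loc(s))
    robot.line_to([s[0],s[1],z-2],feed=15,until_force=3); s=np.array(robot.get_state()["ee_pos"]);print("low",st(),loc(s))
    robot.set_gripper(op); print(st()); robot.line_to([s[0],s[1],zup],feed=120); return s
E
python3 - <<'E'
from h import *
KT=pickle.load(open("k1.pkl","rb"))
f=np.array([loc(plane(0,p,26,KT)[0]) for p in((235,118),(292,118),(235,195),(292,195))]); print(f.tolist())
b=np.array([loc(plane(0,p,100,KT)[0]) for p in((264,122),(264,187))]);print(b.tolist())
o=f.mean(0); print(o); bx=o[0]+11; by=o[1]
pickg(bx,by,143)
s=placeg(-87,STOP+12.5)
robot.hold(.1); KT,_=shot("g3")
print([(loc(plane(0,np.array(d["xy"])*[512,384],92,KT)[0]),round(d["confidence"],2)) for d in robot.tip_of("wrist","gauge_bar")])
E
```

```text
[[-103.5, -85.6], [-103.4, -145.7], [-187.3, -84.3], [-187.2, -147.8]]
[[-105.0, -115.0], [-161.2, -115.3]]
[-145.35 -115.85]
desc False {'t': 30.0, 'p': [518.5, -84.2, 143.9], 'f': [1.2, 0.2, 0.3], 'w': 87.4}
{'t': 31.1, 'p': [517.9, -84.0, 142.9], 'f': [-0.1, 0.7, -0.2], 'w': 13.6}
{'t': 32.0, 'p': [517.5, -84.3, 229.2], 'f': [-0.3, -0.7, -3.9], 'w': 13.6}
down True {'t': 33.6, 'p': [566.3, -80.7, 146.2], 'f': [2.3, 1.3, 3.1], 'w': 13.5}
slide True {'t': 35.0, 'p': [564.1, -93.2, 147.1], 'f': [2.1, 2.8, -3.9], 'w': 13.6} [ -87.6 -120.1]
low {'t': 35.2, 'p': [565.4, -92.5, 145.6], 'f': [1.5, -0.1, 3.5], 'w': 13.6} [ -86.3 -119.2]
{'t': 36.0, 'p': [564.7, -92.4, 145.2], 'f': [-0.2, 0.6, 0.0], 'w': 39.6}
[(array([ -81.8, -118.3]), 0.65)]
```

View pics/g3.png

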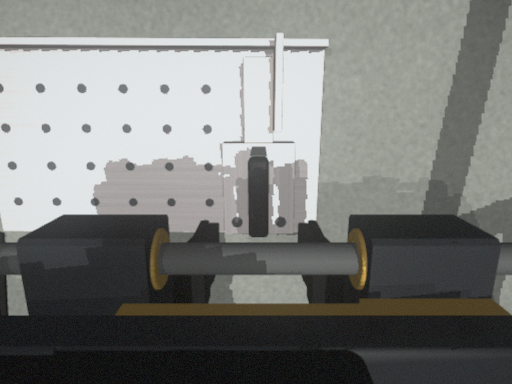

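The gauge is reseated against the stop. Now I fetch core2 with the jaws fully open, after re-measuring it.

```bash
cat >> h.py <<'E'
from scipy.optimize import minimize
th=np.linspace(0,2*np.pi,40,endpoint=False)
def cmask(KT,x,y,h,z0=4):
    P=np.array([[x+25*np.cos(a),y+25*np.sin(a),z] for a in th for z in(z0,z0+h)])
    uv=proj(0,P,KT); im=np.zeros((384,512),np.uint8); cv2.fillConvexPoly(im,np.round(cv2.convexHull(uv.astype(np.float32))*16).astype(np.int32),1,shift=4); return im>0
def fitcore(x0,y0,hs,cams=("side","top"),z0=4):
    sel=[]
    for c in cams:
        KT=cam(c)
        robot.get_image(c)
        for d in robot.silhouettes(c,"core1"):
            mm=cmask(KT,x0,y0,hs[0],z0); r=d["region"]
            if (mm&r).sum()/(mm|r).sum()>.3: sel.append((KT,r)); break
    out=[]
    for h in hs:
        f=lambda p:-np.mean([(cmask(KT,*p,h,z0)&r).sum()/(cmask(KT,*p,h,z0)|r).sum() for KT,r in sel])
        o=minimize(f,[x0,y0],method="Nelder-Mead",options=dict(initial_simplex=[[x0,y0],[x0+8,y0],[x0,y0+8]],xatol=.3,fatol=1e-3)); out.append((round(o.fun,3),h,np.round(o.x,1).tolist()))
    print(len(sel),out); return min(out)
E
python3 - <<'E'
from h import *
yaw=YT+np.pi/2
robot.set_gripper(87)
robot.move_to([400,300,300],down(yaw)); robot.hold(.2); shot("w2")
r=fitcore(428.5,359,(75,95,115),("side","top","wrist"))
x,y=r[2]
E
```

```text
2 [(np.float64(-0.881), 75, [430.3, 356.3]), (np.float64(-0.905), 95, [428.9, 357.7]), (np.float64(-0.787), 115, [428.2, 358.1])]
```

View pics/w2.png

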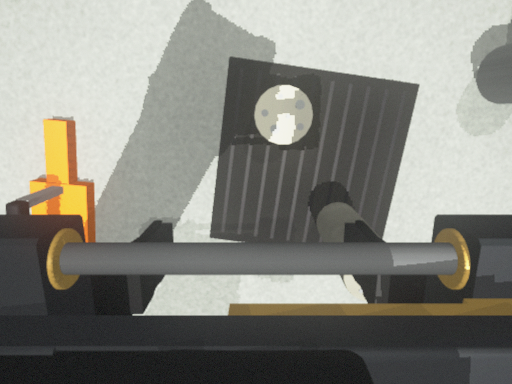

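Core2's top is at px (284,115), upright. Now the pick, at a height that suits either length.

```bash
python3 - <<'E'
from h import *
yaw=YT+np.pi/2
KT=pickle.load(open("w2.pkl","rb"))
for z in(79,99):
    p=plane(0,(284,115),z,KT)[0]; print(p, proj(0,p+np.array([[0,25,0],[0,-25,0],[25,0,0],[-25,0,0]]),KT).round(1).tolist())
xy=(plane(0,(284,115),99,KT)[0][:2]+[428.9,357.7])/2; print(xy)
pick(xy,60,yaw,260)
robot.move_to(tray(-1,-70,260),down(yaw)); robot.hold(.1); print(st())
for c in("top","side"):
    robot.get_image(c); print(c,[(loc(plane(c,np.array(d["xy"])*[512,384],92)[0]),round(d["confidence"],2)) for d in robot.tip_of(c,"gauge_bar")])
E
```

```text
[430.08528113 356.0103577   79.        ] [[281.5, 86.1], [286.4, 142.8], [311.7, 112.0], [256.4, 118.0]]
[428.62451622 356.49118256  99.        ] [[281.4, 84.1], [286.5, 144.7], [313.6, 111.8], [254.5, 118.2]]
[428.76225811 357.09559128]
desc False {'t': 42.0, 'p': [429.0, 357.4, 115.7], 'f': [0.6, 0.8, 0.5], 'w': 87.0}
{'t': 42.8, 'p': [428.6, 357.2, 115.0], 'f': [-0.8, -0.4, 0.5], 'w': 49.5}
{'t': 43.9, 'p': [428.6, 356.6, 259.0], 'f': [-0.1, -0.6, -4.0], 'w': 49.6}
{'t': 45.7, 'p': [655.2, -50.5, 260.3], 'f': [-0.3, 0.1, -3.7], 'w': 49.5}
top [(array([-511.9,  211.4]), 0.7), (array([ -85.2, -113.8]), 0.56), (array([-442.8, -428.1]), 0.45)]
side [(array([-353.1, -253.8]), 0.95), (array([-457.3, -433.1]), 0.89), (array([-518.6,  223.9]), 0.85), (array([ -79.5, -120.4]), 0.56)]
```

```bash
cat >> h.py <<'E'
def placec(x,yc,ztcp,zup=260,start=12,op=87,f=5):
    robot.line_to(tray(x,yc+start,ztcp+12),feed=120)
    c=robot.line_to(tray(x,yc+start,ztcp-8),feed=20,until_force=3); print("down",c,st()); z=robot.get_state()["ee_pos"][2]
    robot.line_to(tray(x,yc+start,z+1),feed=20); robot.hold(.2)
    c=robot.line_to(tray(x,yc-8,z+1),feed=15,until_force=f); s=np.array(robot.get_state()["ee_pos"]); print("slide",c,st(),loc(s))
    robot.line_to([s[0],s[1],z-2],feed=15,until_force=3); s=np.array(robot.get_state()["ee_pos"]);print("low",st(),loc(s))
    robot.set_gripper(op); print(st()); robot.line_to([s[0],s[1],zup],feed=120); return s
E
python3 - <<'E'
from h import *
placec(-1,-82,117)
robot.move_to(tray(-100,-70,330),down(YT)); robot.hold(.2); KT,_=shot("p1")
print([(loc(plane(0,np.array(d["xy"])*[512,384],92,KT)[0]),round(d["confidence"],2)) for d in robot.tip_of("wrist","gauge_bar")])
print(loc(tray(-1,-82,0))); t=tray(-1,-82,0); r=fitcore(t[0],t[1],(95,),("wrist","top","side"),6); print(loc(r[2]))
E
```

```text
down True {'t': 47.8, 'p': [655.2, -52.3, 116.9], 'f': [-1.1, -0.1, 5.7], 'w': 48.9}
slide True {'t': 49.1, 'p': [653.8, -64.0, 117.2], 'f': [0.5, 2.4, -3.4], 'w': 49.2} [ -1.3 -81.8]
low {'t': 49.3, 'p': [653.8, -63.8, 117.0], 'f': [-2.3, -0.4, 5.7], 'w': 49.2} [ -1.3 -81.6]
{'t': 50.2, 'p': [653.3, -63.5, 116.0], 'f': [-0.4, -0.0, -0.5], 'w': 86.7}
[(array([ -82.1, -120.3]), 0.69)]
[ -1. -82.]
2 [(np.float64(-0.908), 95, [654.2, -63.9])]
[ -0.9 -81.6]
```

View pics/p1.png

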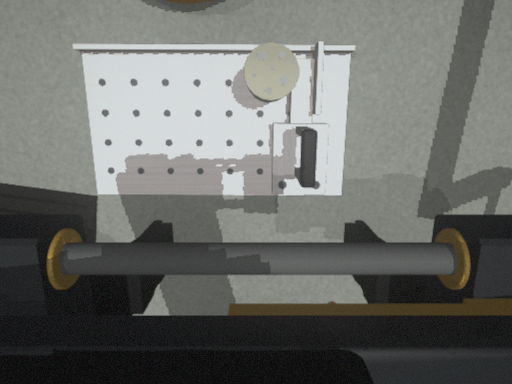

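Core2 (px (270,72)) stands against the tongue and near the lip, at tray (-1,-81.7). Now I step the gauge on, with a low force threshold and a position limit.

```bash
cat >> h.py <<'E'
def placeg2(x,yend,zup=260,start=12,op=40,f=2.):
    robot.move_to(tray(x,yend+start,zup),down(YT)); robot.line_to(tray(x,yend+start,158),feed=120)
    c=robot.line_to(tray(x,yend+start,137),feed=20,until_force=3); print("down",c,st()); z=robot.get_state()["ee_pos"][2]
    robot.line_to(tray(x,yend+start,z+1.5),feed=20); robot.hold(.3)
    robot.line_to(tray(x,yend+3,z+1.5),feed=20); robot.hold(.3)
    c=robot.line_to(tray(x,yend,z+1.5),feed=8,until_force=f); robot.hold(.2); s=np.array(robot.get_state()["ee_pos"]); print("slide",c,st(),loc(s))
    robot.line_to([s[0],s[1],z-2],feed=15,until_force=3); s=np.array(robot.get_state()["ee_pos"]);print("low",st(),loc(s))
    robot.set_gripper(op); print(st()); robot.line_to([s[0],s[1],zup],feed=120); return s
E
python3 - <<'E'
from h import *
pickg(-87,-119.5,145,zup=260)
placeg2(-87,-44.3)
robot.set_gripper(87)
robot.move_to(tray(-100,-40,330),down(YT)); robot.hold(.2); KT,_=shot("p2")
print([(loc(plane(0,np.array(d["xy"])*[512,384],92,KT)[0]),round(d["confidence"],2)) for d in robot.tip_of("wrist","gauge_bar")])
t=tray(-1,-82,0); r=fitcore(t[0],t[1],(95,),("wrist","top","side"),6); print(loc(r[2]))
E
```

```text
desc False {'t': 55.0, 'p': [565.2, -92.7, 145.8], 'f': [0.1, -0.7, -0.5], 'w': 87.0}
{'t': 56.2, 'p': [564.7, -92.2, 145.0], 'f': [-0.5, 1.7, 0.6], 'w': 14.0}
{'t': 57.3, 'p': [564.2, -92.8, 259.1], 'f': [-0.5, -0.2, -4.2], 'w': 13.6}
down True {'t': 59.4, 'p': [573.6, -5.8, 144.8], 'f': [-0.8, -0.2, 6.9], 'w': 14.2}
slide False {'t': 61.6, 'p': [572.4, -17.8, 146.3], 'f': [-0.2, 0.9, -4.2], 'w': 13.6} [-87.  -44.2]
low {'t': 61.9, 'p': [572.6, -17.5, 144.8], 'f': [-1.7, 1.0, 6.2], 'w': 13.4} [-86.9 -43.8]
{'t': 62.6, 'p': [571.7, -17.5, 143.7], 'f': [0.2, 0.2, 0.4], 'w': 39.7}
[(array([-79.4, -43.6]), 0.68)]
2 [(np.float64(-0.811), 95, [653.7, -63.6])]
[ -1.4 -81.4]
```

View pics/p2.png

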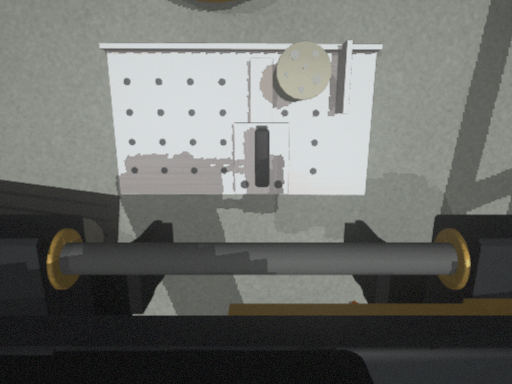

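```bash
cat >> h.py <<'E'
def placec2(x,yend,ztcp,zup=300,start=12,op=87,f=2.5):
    robot.line_to(tray(x,yend+start,ztcp+12),feed=120)
    c=robot.line_to(tray(x,yend+start,ztcp-8),feed=20,until_force=3); print("down",c,st()); z=robot.get_state()["ee_pos"][2]
    robot.line_to(tray(x,yend+start,z+1),feed=20); robot.line_to(tray(x,yend+3,z+1),feed=20); robot.hold(.3)
    c=robot.line_to(tray(x,yend,z+1),feed=8,until_force=f); robot.hold(.2); s=np.array(robot.get_state()["ee_pos"]); print("slide",c,st(),loc(s))
    robot.line_to([s[0],s[1],z-2],feed=15,until_force=3); s=np.array(robot.get_state()["ee_pos"]);print("low",st(),loc(s))
    robot.set_gripper(op); print(st()); robot.line_to([s[0],s[1],zup],feed=120); return s
E
python3 - <<'E'
from h import *
yaw=YT+np.pi/2
robot.move_to([400,270,300],down(yaw)) ; robot.hold(.1)
r=fitcore(488.3,223.6,(135,115),("side","top"))
pick(r[2],110,yaw,300)
robot.move_to(tray(-1,5,300),down(yaw)); robot.hold(.1); print(st())
for c in("top","side"):
    robot.get_image(c); print(c,[(loc(plane(c,np.array(d["xy"])*[512,384],92)[0]),round(d["confidence"],2)) for d in robot.tip_of(c,"gauge_bar")])
E
```

```text
2 [(np.float64(-0.927), 135, [488.8, 224.8]), (np.float64(-0.899), 115, [489.7, 224.8])]
desc False {'t': 69.0, 'p': [489.1, 225.0, 165.7], 'f': [-0.3, -0.8, 0.6], 'w': 87.1}
{'t': 69.8, 'p': [488.7, 224.8, 165.0], 'f': [-1.4, -0.0, 1.0], 'w': 49.2}
{'t': 70.8, 'p': [488.5, 224.4, 299.0], 'f': [0.7, -0.2, -6.4], 'w': 49.6}
{'t': 72.0, 'p': [662.5, 24.1, 300.3], 'f': [-0.2, 0.4, -5.1], 'w': 49.0}
top [(array([-451.9, -434.8]), 0.93), (array([-513.5,  209.2]), 0.62), (array([-85.3, -38.6]), 0.55)]
side [(array([-455.1, -409.4]), 0.96), (array([-525.2,  213. ]), 0.87), (array([-355.7, -225. ]), 0.64), (array([-82.7, -52.1]), 0.62)]
```

```bash
python3 - <<'E'
from h import *
placec2(-1,-7.2,167)
robot.move_to(tray(-120,-40,350),down(YT)); robot.hold(.2); KT,_=shot("p3")
print([(loc(plane(0,np.array(d["xy"])*[512,384],92,KT)[0]),round(d["confidence"],2)) for d in robot.tip_of("wrist","gauge_bar")])
for y,h in((-82,95),(-7,135)):
    t=tray(-1,y,0); r=fitcore(t[0],t[1],(h,),("wrist","top","side"),6); print(loc(r[2]))
E
```

```text
down True {'t': 74.0, 'p': [662.8, 22.1, 166.9], 'f': [-2.3, -0.9, 6.5], 'w': 49.6}
slide True {'t': 75.7, 'p': [661.4, 12.2, 167.0], 'f': [0.3, 2.1, 4.1], 'w': 49.7} [-1.5 -5.2]
low {'t': 75.9, 'p': [661.7, 12.6, 166.9], 'f': [-5.3, 0.5, 15.7], 'w': 49.8} [-1.3 -4.8]
{'t': 76.8, 'p': [661.4, 12.2, 164.9], 'f': [-0.7, 0.4, 0.2], 'w': 87.4}
[(array([-81.8, -44.7]), 0.96)]
2 [(np.float64(-0.808), 95, [652.8, -64.0])]
[ -2.3 -81.9]
2 [(np.float64(-0.924), 135, [660.8, 10.7])]
[-2.  -6.7]
```

View pics/p3.png

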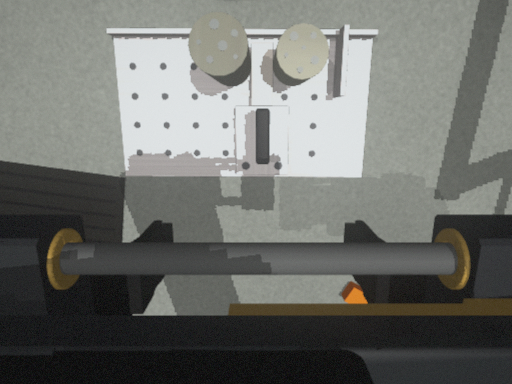

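Both cores stand as planned, at tray y -81.9 and -6.7, which gives a gap of about 25 mm. Next I localise the hook using the unobstructed first pictures.

```bash
python3 - <<'E'
import cv2,numpy as np
t=cv2.imread("pics/top0.png")[128:192,322:386]; s=cv2.imread("pics/side0.png")[105:185,250:314]
t=cv2.resize(t,None,fx=6,fy=6,interpolation=cv2.INTER_CUBIC); s=cv2.resize(s,None,fx=6,fy=6,interpolation=cv2.INTER_CUBIC)
o=np.zeros((480,790,3),np.uint8); o[:384,:384]=t; o[:480,400:784]=s; cv2.imwrite("pics/hk.png",o)
E
```

```text
(no output)
```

View pics/hk.png

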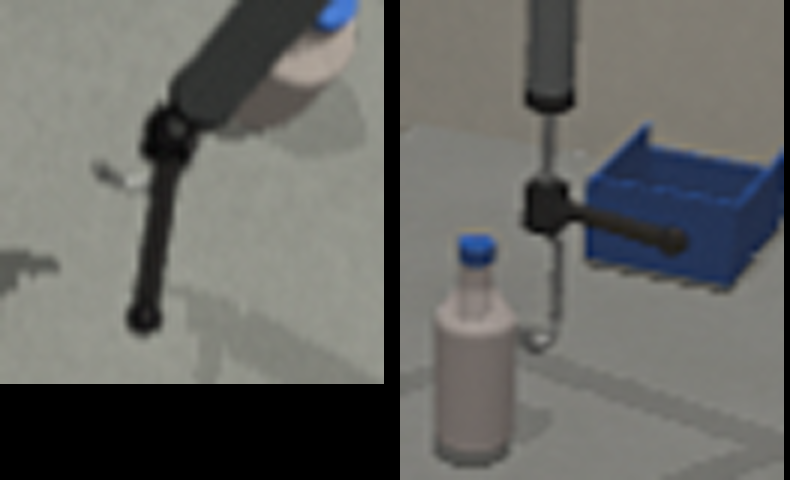

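```bash
python3 - <<'E'
from h import *
obs=[("top",(-98,0,270),(346,181)),("top",(0,0,272),(350,150.5)),("side",(-98,0,270),(295.3,145.3)),("side",(0,0,270),(274.2,139.3)),("side",(0,0,338),(275,121)),("side",(0,0,157),(273.3,162))]
def pt(p,l): c,s=np.cos(p[2]),np.sin(p[2]); return [p[0]+c*l[0]-s*l[1],p[1]+s*l[0]+c*l[1],l[2]]
f=lambda p:np.concatenate([proj(c,pt(p,l))[0]-uv for c,l,uv in obs])
o=least_squares(f,[525,-390,-.15],x_scale=[10,10,.1],loss="soft_l1"); print(o.x,np.round(o.fun.reshape(-1,2),1).tolist())
print("ball",tri([(obs[0][0],obs[0][2]),(obs[2][0],obs[2][2])]),"block",tri([(obs[1][0],obs[1][2]),(obs[3][0],obs[3][2])]))
print("post foot ctr pred",pt(o.x,(270,0,12)))
for y in(0,60,80,100): print(y,pt(o.x,(0,y,0)),pt(o.x,(-70,y,0)))
E
```

```text
[ 5.19322434e+02 -3.96387782e+02 -1.80800677e-01] [[0.0, -0.8], [-0.0, 0.1], [-0.1, -0.6], [0.3, -0.6], [0.1, 2.1], [0.4, 1.2]]
ball [ 421.615501  -379.0646358  267.2506865] block [ 521.10387936 -397.65703479  266.64102181]
post foot ctr pred [np.float64(784.9214426003905), np.float64(-444.93844182021775), 12]
0 [np.float64(519.3224338215641), np.float64(-396.3877823426687), 0] [np.float64(450.4634315455721), np.float64(-383.8005743299708), 0]
60 [np.float64(530.1114692610195), np.float64(-337.36578039181836), 0] [np.float64(461.25246698502747), np.float64(-324.77857237912053), 0]
80 [np.float64(533.7078144075045), np.float64(-317.69177974153496), 0] [np.float64(464.8488121315126), np.float64(-305.1045717288371), 0]
100 [np.float64(537.3041595539897), np.float64(-298.01777909125155), 0] [np.float64(468.4451572779977), np.float64(-285.4305710785536), 0]
```

```bash
cat >> h.py <<'E'
PO=np.array([519.8,-397.0]); YP=-0.18
def post(x,y,z): c,s=np.cos(YP),np.sin(YP); return np.array([PO[0]+c*x-s*y,PO[1]+s*x+c*y,z])
def tiltq(t):
    q=(R.from_euler('z',YP)*R.from_euler('y',-t)*R.from_euler('z',np.pi)*R.from_euler('x',np.pi)).as_quat(); return np.array([q[3],q[0],q[1],q[2]])
def tcp_for(grip,t):  # grip in post frame -> TCP world
    return post(grip[0]-G*np.sin(t),grip[1],grip[2]+G*np.cos(t))
def gripat(Y,zs,x=-72):
    "hook grip (post frame) for seat at (Y,zs)"
    v=np.array([Y,zs-640.]); L=np.linalg.norm(v); g=v*(L-106)/L; return np.array([x,g[0],640+g[1]])
E
python3 - <<'E'
from h import *
for t in(.2,.35):
    print(t,[None if (j:=robot.ik(tcp_for(gripat(Y,z),t),tiltq(t))) is None else np.round(j,2).tolist() for Y,z in((0,164),(0,40),(95,40),(0,125))])
pickg(-87,-44,145,zup=320)
robot.line_to(tray(-170,-44,320),feed=200)
robot.move_to(post(0,170,250),down(YP+np.pi)); print(st())
c=robot.line_to(post(0,170,155),feed=120); c=robot.line_to(post(0,170,130),feed=20,until_force=3); print(c,st())
robot.set_gripper(60); robot.line_to(post(0,170,230),feed=150)
robot.set_gripper(87)
robot.move_to(post(-60,170,330),down(YP)); robot.hold(.2); KT,_=shot("q1")
print([(np.round(plane(0,np.array(d["xy"])*[512,384],86,KT)[0],1),round(d["confidence"],2)) for d in robot.tip_of("wrist","gauge_bar")],post(0,170,86))
E
```

```text
0.2 [[1.5, 0.23, -0.93, 1.63, 0.11, 1.19, 1.96], [1.56, 0.41, -1.05, 1.78, 0.33, 0.98, 1.81], [1.53, 0.32, -1.12, 1.88, 0.29, 0.94, 1.71], [1.53, 0.27, -0.97, 1.68, 0.16, 1.12, 1.93]]
0.35 [[1.29, 0.08, -0.58, 1.76, -0.16, 1.02, 2.17], [1.46, 0.24, -0.8, 1.9, -0.0, 0.77, 2.09], [1.33, 0.12, -0.78, 2.0, -0.07, 0.73, 2.01], [1.33, 0.11, -0.63, 1.81, -0.13, 0.94, 2.16]]
desc False {'t': 82.1, 'p': [572.8, -17.6, 145.7], 'f': [-0.2, 0.3, -0.1], 'w': 87.1}
{'t': 83.3, 'p': [572.4, -17.5, 145.0], 'f': [0.2, 0.3, -0.7], 'w': 13.8}
{'t': 84.9, 'p': [572.2, -17.7, 319.3], 'f': [0.1, -0.4, -4.8], 'w': 14.0}
{'t': 88.1, 'p': [550.3, -229.5, 250.0], 'f': [0.5, -0.6, -4.3], 'w': 13.7}
True {'t': 89.9, 'p': [550.2, -229.8, 138.9], 'f': [-1.0, -0.4, 5.5], 'w': 13.9}
[(array([ 546.8, -229.2,   86. ]), 0.62)] [ 550.23502748 -229.74657223   86.        ]
```

View pics/q1.png

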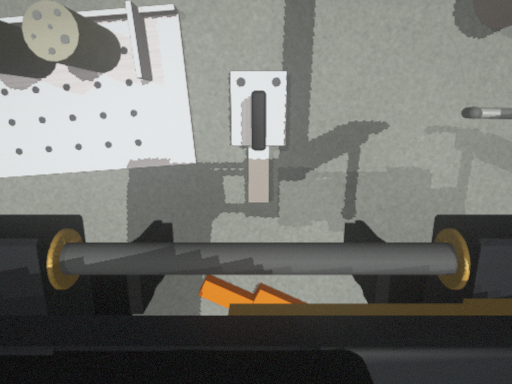

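The gauge stands with its tongue towards the robot, aligned with the post frame; the hook point shows at px (472,113). I regrip lengthwise and set the gauge at the catch position.

```bash
cat >> h.py <<'E'
def ploc(p): 
    d=np.array(p[:2])-PO; c,s=np.cos(YP),np.sin(YP); return np.round([c*d[0]+s*d[1],-s*d[0]+c*d[1]],1)
E
python3 - <<'E'
from h import *
KT=pickle.load(open("q1.pkl","rb"))
print("hook point",ploc(plane(0,(470,113),183,KT)[0]),"bar",ploc(plane(0,(258.5,93),94,KT)[0]),ploc(plane(0,(259,149),94,KT)[0]))
q=down(YP+np.pi/2)
robot.move_to(post(0,170,230),q); c=robot.line_to(post(0,170,137),feed=120,until_force=8); print(c,st())
robot.set_gripper(45); print(st())
robot.line_to(post(0,170,160),feed=80); print(st())
robot.line_to(post(0,95,160),feed=80)
c=robot.line_to(post(0,95,130),feed=20,until_force=3); print(c,st())
robot.set_gripper(87); s=robot.get_state()["ee_pos"]; print(ploc(s)); robot.line_to([s[0],s[1],240],feed=120)
robot.line_to(post(-30,190,300),feed=200); robot.move_to(post(-90,150,330),down(YP)); robot.hold(.2); KT,_=shot("q2"); print(st())
for n,z in(("gauge_bar",86),("hook_seat",164),("hook_grip",270)): print(n,[(ploc(plane(0,np.array(d["xy"])*[512,384],z,KT)[0]),round(d["confidence"],2)) for d in robot.tip_of("wrist",n)])
E
```

```text
hook point [ 2.7 24.1] bar [ 19.9 169.1] [-32.  168.6]
False {'t': 97.3, 'p': [550.7, -229.8, 137.8], 'f': [-0.5, 1.0, 0.8], 'w': 87.4}
{'t': 98.0, 'p': [549.8, -229.7, 137.0], 'f': [-5.5, 0.8, 4.6], 'w': 55.5}
{'t': 98.4, 'p': [550.5, -229.9, 160.5], 'f': [-0.1, -0.2, -4.6], 'w': 55.6}
True {'t': 100.6, 'p': [536.8, -303.6, 137.0], 'f': [0.6, -0.3, 5.1], 'w': 55.6}
[-0.9 95.1]
{'t': 104.6, 'p': [458.2, -233.3, 329.8], 'f': [-0.8, -0.2, 0.0], 'w': 87.0}
gauge_bar [(array([-0.4, 94.8]), 0.68)]
hook_seat [(array([ 2.9, -0.1]), 0.94)]
hook_grip []
```

View pics/q2.png

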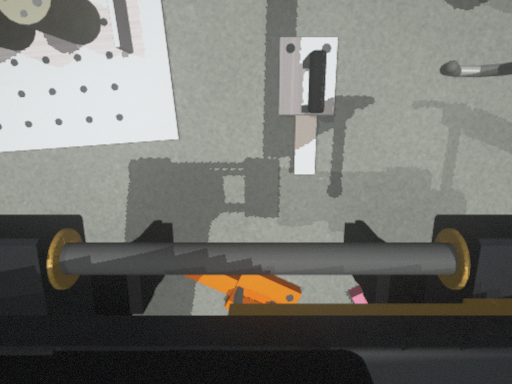

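Gauge bar at post (-0.4, 95), hook seat at about (3, 0), as planned. Now I grip the hook handle, pull it down, and swing it over.

```bash
python3 - <<'E'
from h import *
t=.3; q=tiltq(t)
print([robot.ik(tcp_for(gripat(Y,z),t),q) is not None for Y,z in((0,164),(0,42),(50,42),(95,42),(95,100),(0,125))])
ax=post(np.sin(t),0,-np.cos(t))-post(0,0,0)
g0=tcp_for(gripat(0,164),t)
robot.move_to(post(-160,80,430),q)
robot.line_to(g0-110*ax,feed=150); print(st())
c=robot.line_to(g0,feed=60,until_force=8); print("at",c,st())
robot.set_gripper(8); print(st())
robot.line_to(tcp_for(gripat(0,130),t),feed=60); print(st())
robot.line_to(tcp_for(gripat(0,42),t),feed=60); robot.hold(.2); print("down",st())
for c in("side",): cv2.imwrite("pics/hs.png",cv2.resize(robot.get_image(c)[90:220,225:345,::-1],None,fx=4,fy=4,interpolation=cv2.INTER_CUBIC))
for c in("top","side"):
    robot.get_image(c)
    print(c,[(ploc(plane(c,np.array(d["xy"])*[512,384],42)[0]),round(d["confidence"],2)) for d in robot.tip_of(c,"hook_seat")],[(ploc(plane(c,np.array(d["xy"])*[512,384],86)[0]),round(d["confidence"],2)) for d in robot.tip_of(c,"gauge_bar")])
E
```

```text
[True, True, True, True, True, True]
{'t': 108.5, 'p': [402.3, -374.9, 423.9], 'f': [0.4, 0.7, 0.8], 'w': 86.9}
at False {'t': 110.5, 'p': [434.1, -381.5, 319.0], 'f': [-0.0, -0.3, 0.5], 'w': 87.0}
{'t': 111.7, 'p': [434.1, -381.4, 318.7], 'f': [0.2, -0.7, -1.1], 'w': 12.8}
{'t': 112.4, 'p': [434.2, -381.5, 285.2], 'f': [-2.1, 0.0, 4.4], 'w': 13.1}
down {'t': 114.2, 'p': [434.2, -381.9, 197.6], 'f': [-4.0, 0.1, 9.1], 'w': 13.3}
top [(array([-12.2,  -3.1]), 0.48)] [(array([-458.4,  602.4]), 0.86), (array([-252.3,  150.7]), 0.84), (array([ 1.6, 92.7]), 0.67), (array([-345.1,  -39.9]), 0.49)]
side [(array([20. ,  0.1]), 0.56), (array([ 88.4, -60.6]), 0.56)] [(array([-276.4,  165.9]), 0.97), (array([-341.2,  -35.7]), 0.87), (array([-468.2,  617.3]), 0.78), (array([-14.6, 113.1]), 0.61)]
```

The pull force of 9.1 N matches the spring at 122 mm. Swinging over.

```bash
python3 - <<'E'
from h import *
t=.3
for Y in(25,50,70,85,95):
    c=robot.line_to(tcp_for(gripat(Y,44),t),feed=50,until_force=6); print(Y,c,st())
    if c: break
robot.hold(.2)
a=robot.get_image("side")[110:230,230:350,::-1]; b=robot.get_image("top")[110:210,290:390,::-1]
cv2.imwrite("pics/sw.png",np.hstack([cv2.resize(a,(400,400),interpolation=cv2.INTER_CUBIC),cv2.resize(b,(400,400),interpolation=cv2.INTER_CUBIC)]))
E
```

```text
25 False {'t': 115.1, 'p': [438.2, -361.7, 199.8], 'f': [-2.9, -0.0, 8.5], 'w': 13.1}
50 False {'t': 115.7, 'p': [442.2, -341.5, 199.7], 'f': [-2.9, -0.8, 9.0], 'w': 13.1}
70 False {'t': 116.2, 'p': [445.4, -325.4, 199.5], 'f': [-0.3, -1.1, 8.2], 'w': 13.1}
85 False {'t': 116.6, 'p': [447.9, -313.2, 199.4], 'f': [-0.6, -2.1, 9.3], 'w': 12.9}
95 False {'t': 116.9, 'p': [449.5, -305.1, 199.2], 'f': [0.9, -2.2, 8.5], 'w': 13.1}
```

View pics/sw.png

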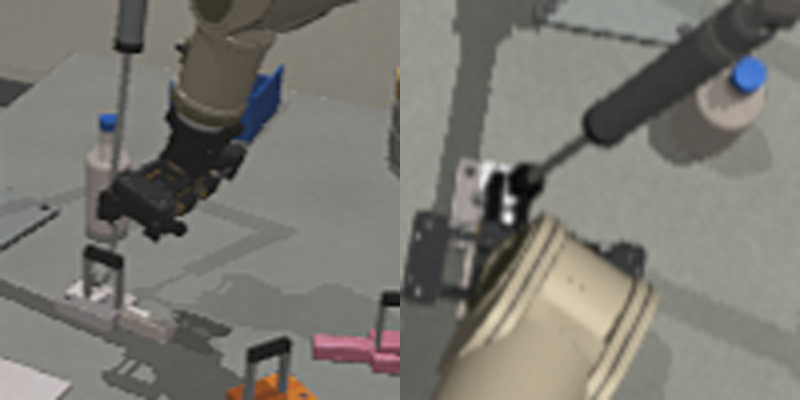

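The shank passes behind the bar into the window and the gauge hasn't moved. Letting it up slowly while watching the force.

```bash
python3 - <<'E'
from h import *
t=.3
for z in(60,72,80,90,102):
    robot.line_to(tcp_for(gripat(95,z),t),feed=25); robot.hold(.15); print(z,st(),"spring exp",round(3+50*(np.hypot(95,640-z)-476)/1000,1))
robot.get_image("side"); print([(np.round(np.array(d["extent"])*[512,384,512,384]),round(d["confidence"],2)) for d in robot.silhouettes("side","gauge")])
E
```

```text
60 {'t': 118.1, 'p': [449.3, -305.8, 215.1], 'f': [2.0, -1.3, 9.1], 'w': 13.0} spring exp 8.6
72 {'t': 118.9, 'p': [449.3, -305.6, 226.8], 'f': [2.8, -1.1, 7.5], 'w': 13.2} spring exp 8.0
80 {'t': 119.5, 'p': [449.2, -305.9, 234.3], 'f': [6.8, -3.8, 3.6], 'w': 13.2} spring exp 7.6
90 {'t': 120.2, 'p': [449.1, -306.2, 244.2], 'f': [6.0, -3.3, 2.5], 'w': 13.1} spring exp 7.1
102 {'t': 121.0, 'p': [449.0, -306.5, 256.0], 'f': [6.9, -3.9, 2.6], 'w': 13.1} spring exp 6.5
[(array([283., 212., 323., 245.]), 0.9), (array([276., 312., 314., 362.]), 0.9), (array([246., 179., 282., 210.]), 0.79), (array([324., 199., 358., 223.]), 0.79)]
```

The vertical force dropped by 4 N, so the hook carries the gauge. Swinging back to plumb and releasing at equilibrium.

```bash
python3 - <<'E'
from h import *
t=.3
for Y,z in((80,108),(60,116),(40,124),(20,132),(0,139)):
    robot.line_to(tcp_for(gripat(Y,z),t),feed=30)
robot.hold(.5); print(st())
robot.set_gripper(45); print(st()); robot.set_gripper(87)
s=np.array(robot.get_state()["ee_pos"]); ax=post(np.sin(t),0,-np.cos(t))-post(0,0,0)
robot.line_to(s-130*ax,feed=80); print(st())
robot.line_to(post(-230,60,430),feed=150); robot.hold(2); print(st())
S=robot.get_image("side"); T=robot.get_image("top")
for c in("top","side"):
    print(c,[(ploc(plane(c,np.array(d["xy"])*[512,384],147)[0]),round(d["confidence"],2)) for d in robot.tip_of(c,"gauge_bar")])
robot.hold(1); S2=robot.get_image("side"); print("motion",np.abs(S2.astype(int)-S)[120:230,200:330].mean())
cv2.imwrite("pics/end.png",np.hstack([cv2.resize(S[90:330,170:340,::-1],(400,565),interpolation=cv2.INTER_CUBIC),cv2.resize(T[90:230,200:390,::-1],(390,565))]))
for y,h in((-82,95),(-7,135)):
    p=tray(-1,y,0); r=fitcore(p[0],p[1],(h,),("top","side"),6); print(loc(r[2]))
print(st())
E
```

```text
{'t': 125.2, 'p': [434.0, -381.4, 293.6], 'f': [-0.2, 0.3, 0.8], 'w': 13.1}
{'t': 126.0, 'p': [434.1, -381.4, 293.7], 'f': [-0.8, 0.6, -0.2], 'w': 44.9}
{'t': 128.8, 'p': [396.4, -374.4, 417.4], 'f': [-0.2, 0.1, -0.8], 'w': 87.1}
{'t': 131.7, 'p': [304.3, -296.8, 430.0], 'f': [-1.2, 0.6, 0.7], 'w': 86.9}
top [(array([-261.6,  150.4]), 0.91), (array([-0.4,  1.2]), 0.79), (array([-449.9,  591.3]), 0.66)]
side [(array([ 10.8, -20.6]), 0.93), (array([-299.3,  234.8]), 0.75), (array([-387.3,   61.1]), 0.7), (array([-487.6,  655.3]), 0.69)]
motion 0.4814918414918415
2 [(np.float64(-0.86), 95, [653.1, -63.2])]
[ -2.1 -81. ]
2 [(np.float64(-0.859), 135, [660.3, 12.1])]
[-2.7 -5.4]
{'t': 133.4, 'p': [304.3, -296.8, 430.0], 'f': [-0.1, -0.2, -0.1], 'w': 86.8}
```

The picture limit is reached, so I verify numerically: triangulate the gauge and re-measure the cores from the wrist.

```bash
python3 - <<'E'
from h import *
robot.hold(.1)
for n in("gauge_bar","gauge","hook_seat","hook_grip"):
    pts={}
    for c in("top","side"):
        robot.get_image(c); pts[c]=[np.array(d["xy"])*[512,384] for d in robot.tip_of(c,n)]
    out=[]
    for a in pts["top"]:
        for b in pts["side"]:
            p=tri([("top",a),("side",b)]); e=max(np.linalg.norm(proj("top",p)[0]-a),np.linalg.norm(proj("side",p)[0]-b))
            if e<4 and abs(ploc(p)).max()<120: out.append((ploc(p).tolist(),round(p[2]),round(e,1)))
    print(n,out)
robot.move_to([420,-60,420],down(YT)); 
for X,Yv in((-130,-44),(-160,-44)):
    robot.move_to(tray(X,Yv,380),down(YT)); robot.hold(.2)
    for y,h in((-82,95),(-7,135)):
        p=tray(-1,y,0); r=fitcore(p[0],p[1],(h,),("wrist",),6); print(loc(r[2]))
robot.get_image("side")
for n,x,y,z in(("wash",611,-491,0),("sleeve",678,370,0)): 
    print(n,[np.round(plane("side",np.array(d["xy"])*[512,384],0)[0][:2]) for d in robot.tip_of("side",n)[:1]])
print(st())
E
```

```text
gauge_bar [([-9.4, 0.5], 136, np.float64(1.5)), ([-7.4, 4.8], 147, np.float64(3.1))]
gauge [([16.3, 6.2], 75, np.float64(0.1))]
hook_seat []
hook_grip [([-67.8, 10.8], 245, np.float64(0.1))]
1 [(np.float64(-0.939), 95, [652.8, -63.8])]
[ -2.3 -81.7]
1 [(np.float64(-0.95), 135, [660.6, 9.8])]
[-2.1 -7.7]
1 [(np.float64(-0.97), 95, [655.0, -64.7])]
[ -0.  -82.3]
1 [(np.float64(-0.977), 135, [663.2, 10.8])]
[ 0.4 -6.4]
wash [array([ 623., -523.])]
sleeve [array([680., 372.])]
{'t': 139.3, 'p': [499.9, -10.0, 379.9], 'f': [-0.1, -0.5, 0.4], 'w': 86.9}
```

```bash
python3 - <<'E'
from h import *
print("wash at start",plane("side",(261.7,177.6),0)[0].round(),"sleeve",plane("side",(127.9,300.6),0)[0].round())
robot.sign_off(); print(st())
E
```

```text
wash at start [ 625. -515.    0.] sleeve [685. 371.   0.]
the job is handed in; nothing more can be done
the job is handed in; nothing more can be done
```

I finished the job and handed it in at about 139 s. The mat held two cores, 95 mm and 135 mm. Both now stand in the tray row, shortest next to the stop, and the gauge hangs from the hook clear of the bench.

**Along the way**
- **Wrong gripper opening:** on my first try for the 95 mm core I forgot to open the gripper fully and touched the core's top. It stayed upright, and I placed it afterwards.
- **Gauge knocked:** the gauge was pushed about 50 mm aside after I first set it against the stop. I reseated it before placing the first core.

**Last checks**
- **Row:** the cores are centred at about y = -82 and -7 mm in the tray and x of about -1 mm, within the allowed -12 to +6. The gap from the stop is about 25 mm. The gap between the cores came out at 24 to 26 mm in all the readings, which scatter by about 1 mm.
- **Gauge:** its handle bar is at about 136 to 147 mm and its underside roughly 60 to 75 mm above the bench. It hung under the hook with almost no motion between two pictures. The hook handle reads about 245 mm up, which agrees with the hook drawn out about 25 mm under the gauge's weight.
- **Wash bottle and sleeve:** the sleeve reads within about 5 mm and the bottle within about 8 mm of the start, which is detector noise. I touched neither.

**Less certain**
- **Core4's contact reading:** the force trigger stopped the 135 mm core about 1.5 mm short of where I expected contact. The final wrist-camera readings put it at the expected place.
- **No final picture:** I had used up the 16 picture views, so the end state is checked only by numbers.

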